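# Load the counting slide into the imager by its edges

### The arm

A 6-joint arm with a two-finger parallel gripper is mounted at the origin on the work surface. World frame = base frame: x ahead of the robot, y to its left, z up, the work surface at z = 0. Lengths are in m, angles in rad, forces in N, time in s.
With the tool pointing down it reaches from about 0.35 to 0.8 m from the base axis. Payload 7.3 kg.
Tool frame: the origin (TCP) lies between the finger pads; the fingertips stand 25 mm ahead of it and the grasp point (between the pads) lies 6 mm ahead of it (r.tip_extent is the distance from the TCP to the fingertips, in m); z points along the fingers, y is the line along which they close (so a half turn about z gives the same grasp; the last joint's range is limited). The gripper opens to 85 mm and grips with 20 to 120 N. Pads are 22 mm wide; open, the fingers measure 114 mm over their backs; the gripper's body (76 mm by 85 mm) begins 54 mm behind the grasp point. The pads swing forward as they close: fully open they stand 13 mm farther back than shut.
Start: joints at [-1.247, 0.342, 1.524, -0, 1.275, -0.146], TCP at [0.238, -0.468, 0.256] pointing down, gripper open.
Joint ranges: [-2.53, 2.53], [-0.77, 2.02], [0.04, 2.7], [-1, 4.14], [0.28, 2.66], [-3.11, 3.11]. Speed limits (rad/s): [2.57, 2.57, 3.14, 3.14, 3.14, 3.14].

### API

Orientations are given as a unit quaternion [x, y, z, w].
In Python, from workcell import r, command_gripper, optics gives the robot as it stands. The module is installed in compiled form; this text tells all that it offers. Calls block until the motion is done:
- r.reach(position, orientation): joint-space move of the TCP to a pose.
- r.move_straight(position, orientation=None, speed=0.15, max_force=None): straight line of the TCP; orientation=None keeps the orientation; speed is the mean speed in m/s. With max_force (N) it stops when the force on the tool has changed by that much, and returns True; else False.
- r.movej(angles): joint-space move.
- command_gripper(opening, force=None): finger opening in m; force is the grip in N (None keeps the last); returns when the fingers have stopped.
- r.hold(seconds).
- r.solve_ik(position, orientation): joint angles nearest the present ones, or None.
- r.read_state(): the state.
- optics.get_image(name): name is "scene" or "top" or "wrist"; returns (picture, depth): 400x640x3 uint8, red, green, blue; 400x640 float32, m along the optical axis (not along the pixel's ray), 0 where there is no reading.
- optics.camera_model(name): a dict with "K" (3x3 intrinsics, pixels), "R" (3x3) and "t" (3): a world point X has camera coordinates R X + t; the wrist camera has in their place "tool_from_camera" (4x4, takes a point from camera to tool coordinates, whose origin is the TCP and whose axes are the flange's). Camera axes: x right, y down, z forward; pixel columns grow to the right and rows downward; lengths in m; the calibration is good to about 2 mm. A picture is of the moment at which its call begins: read the wrist's pose just before it. camera_model takes no time and is no camera call.
A pose or a line that the arm cannot do raises r.PlanningError and nothing moves.
- r.finish_job(): hands the job in; it is judged then, once.
The state is a dict: "time_s": time; "joint_positions": joint angles; "dq": joint speeds; "tau": joint torques, N m; "eef_pos": TCP position; "eef_rot": TCP orientation; "contact_force": force on the tool from outside, world axes, zero at the start; "torque": the same for the moment, N m; "grip_width": finger opening in m; "grip_force": force on a finger pad.
Only numpy, scipy, OpenCV 4.12 (cv2) and the standard library are available. Lean on these libraries where they do the work, as an engineer would, in place of code of your own. Each camera call takes 0.05 s, during which the arm holds its last target. There are 200 camera calls.

### The job

Take the counting slide (the wider of the two clear slides on the drying stands, the one with an H cut into it) and load it into the nest on top of the white imager: flat on both ledges, centred, along the nest. Hold it only by its two long edges, the fingers never touching its flat faces, and lower it into place rather than dropping it. Leave the narrow channel slide and the culture flask where they are.

Things in the scene. Friction and masses are not known exactly. Their poses are not given: they have to be found in the camera images.
- counting_slide: Clear glass plate 76 (its x) x 36 (y) x 4.6 mm thick, 28 g, dark H groove on top. Origin: centre of underside, z up. Fingers may touch its edges and a 3 mm border only: grip across the 36 mm at mid length. Lies on either of two fixed grey stands (base 116 x 70 x 6), underside 30 mm above the bench; only its ends rest on ledges: 22 mm either side of mid stand is free at the sides and 24 mm down.
- nest (a point): Centre between the two grey metal ledges on the white imager (fixed box 170 x 200 x 70 mm high), at ledge top, 94 mm above the bench: where the slide's underside centre goes. x runs ledge to ledge, along the slide's length; z up. Ledges span 22 to 52 mm from here in x, 62 mm wide, 24 mm high; end stops 6 mm high from 48 mm on, side lips 4 mm high from 28 mm in y. Open between the ledges.
- channel_slide: Bystander: clear plastic slide 76 (x) x 26 (y) x 3 mm, with a thin straight channel and two round ports 10 mm across, 4 mm high. Lies on the other grey stand, which is identical. Origin: centre of its underside.
- flask: Bystander: clear flat culture flask lying on the bench, 50 (x) x 75 (y) x 26 mm high, its neck and 25 mm round blue cap reaching 70 mm from the origin towards +y. Origin: centre of the 75 mm body's underside.
Mind the look-alikes: they are no part of the job. Leave any blue or brown look-alike of the counting_slide alone.

How it is judged:
By the outcome, as a careful person would: the job done as asked, in the order asked, and still so for the second after the job is handed in, with the robot touching nothing.
It also fails if it takes over 38 s, if anything falls off the work surface, if the arm or the gripper's body presses on something with over 40 N, if the wrist force passes 120 N, or if a joint passes its speed limit or range.

## Working session

There is one attempt and no reset: what is moved stays moved. The work goes in short steps, each a Python script; the robot and the scene stay as the last script left them, time stands still between calls to the robot, and variables do not carry over. Pictures are saved under pics/ and viewed, at most 10 in all, crops included, and the job is handed in when it is done.

```bash
mkdir -p pics; python3 - <<'E'
from workcell import r,optics
import cv2,numpy as np
for n in("top","scene"):
    p,d=optics.get_image(n);cv2.imwrite(f"pics/{n}0.png",p[:,:,::-1]);np.save(n+"_d.npy",d)
    c=optics.camera_model(n);print(n,c["K"].tolist(),np.round(c["R"],3).tolist(),c["t"])
print(r.read_state()["time_s"],optics.camera_model("wrist"))
E
```

```text
top [[375.06240745214575, 0.0, 319.2728183836678], [0.0, 375.06240745214575, 202.6690779808669], [0.0, 0.0, 1.0]] [[-0.008, -1.0, -0.022], [-0.997, 0.01, -0.081], [0.081, 0.021, -0.996]] [0.1248122  0.62379485 1.07233711]
scene [[507.0311432036286, 0.0, 315.47284377459573], [0.0, 507.0311432036286, 192.0807522717932], [0.0, 0.0, 1.0]] [[-0.873, 0.488, 0.014], [0.274, 0.514, -0.813], [-0.403, -0.706, -0.582]] [ 0.47637789 -0.16847415  1.70633365]
0.1 {'K': array([[302.03467832,   0.        , 320.50128403],
       [  0.        , 302.03467832, 193.7568374 ],
       [  0.        ,   0.        ,   1.        ]]), 'tool_from_camera': array([[ 6.23158643e-05, -9.50240299e-01, -3.11517848e-01,
         7.85122339e-02],
       [ 9.99999979e-01,  1.20765237e-04, -1.68337488e-04,
         2.76945419e-04],
       [ 1.97581592e-04, -3.11517831e-01,  9.50240286e-01,
        -1.17468684e-01],
       [ 0.00000000e+00,  0.00000000e+00,  0.00000000e+00,
         1.00000000e+00]])}
```

View pics/top0.png

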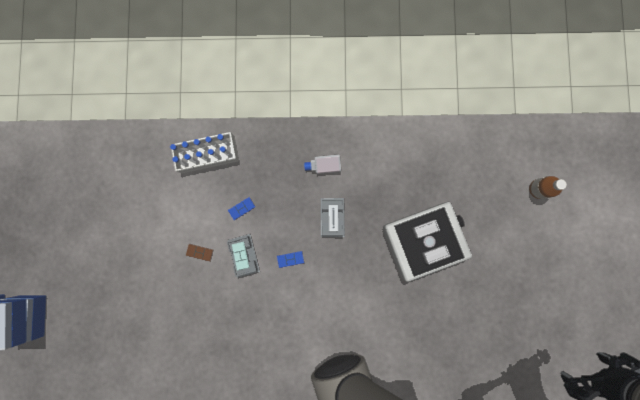

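View pics/scene0.png

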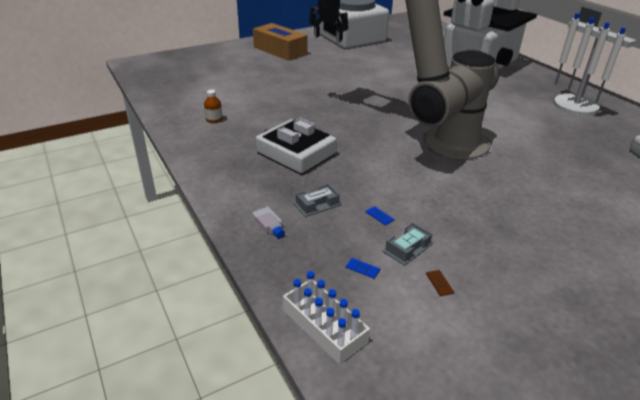

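The top view shows the clear slide with an H on its stand at (242,256) and the narrow channel slide at (333,218). Blue look-alikes are at (241,208) and (290,260), a brown one at (199,253), and the imager ledges at (427,229) and (437,255). The one at (242,256) fits, since it is clear, wide, H-marked and on a stand. I'll confirm that in a crop and measure.

```bash
cat > h.py <<'E'
import numpy as np,cv2
from workcell import r,optics,command_gripper
from scipy.spatial.transform import Rotation as Ro
def ray(n,uv,z,pose=None):
    c=optics.camera_model(n);uv=np.atleast_2d(uv).astype(float)
    d=np.c_[uv,np.ones(len(uv))]@np.linalg.inv(c["K"]).T
    if n=="wrist":
        T=c["tool_from_camera"];p,q=pose;W=Ro.from_quat(q).as_matrix()
        o=W@T[:3,3]+p;d=d@(W@T[:3,:3]).T
    else: o=-c["R"].T@c["t"];d=d@c["R"]
    return o+d*((z-o[2])/d[:,2])[:,None]
def down(yaw):  # tool z down, closing axis y at angle yaw+-90
    return (Ro.from_euler('z',yaw)*Ro.from_euler('x',np.pi)).as_quat()
E
python3 - <<'E'
from h import *
p=cv2.imread("pics/top0.png");d=np.load("top_d.npy")
a=cv2.resize(p[226:286,205:285],None,fx=7,fy=7,interpolation=cv2.INTER_CUBIC)[:,:400]
b=cv2.resize(p[195:285,380:475],None,fx=4.2,fy=4.2,interpolation=cv2.INTER_CUBIC)
h=max(a.shape[0],b.shape[0]);f=lambda i:cv2.copyMakeBorder(i,0,h-i.shape[0],0,0,0)
cv2.imwrite("pics/crop1.png",np.hstack([f(a),f(b)]))
hsv=cv2.cvtColor(p,cv2.COLOR_BGR2HSV)
print(hsv[256,236:250].tolist())
def rect(m,off,z,name):
    cs,_=cv2.findContours(m.astype(np.uint8),0,1)
    for c in cs:
        if cv2.contourArea(c)<60: continue
        W=ray("top",c[:,0,:]+np.array(off),z)[:,:2].astype(np.float32)
        rr=cv2.minAreaRect(W*1000);print(name,np.round(rr[0],1),np.round(rr[1],1),round(rr[2],1),c[:,0].mean(0)+off)
h=hsv[230:282,220:265];rect((h[:,:,0]>70)&(h[:,:,0]<95)&(h[:,:,1]>25)&(h[:,:,2]>140),(220,230),.0346,"slide")
g=hsv[215:270,400:460];rect(g[:,:,2]>150,(400,215),.094,"ledge")
w=hsv[195:290,375:480];rect((w[:,:,2]>150)&(w[:,:,1]<40),(375,195),.07,"imager")
for n,uv in(("slide",(242,256)),("imL",(427,229)),("imR",(437,255)),("bench",(300,300))):
    print(n,ray("top",uv,0.03)[0],d[uv[1],uv[0]])
E
```

```text
[[84, 42, 212], [84, 40, 211], [84, 40, 212], [85, 39, 195], [85, 40, 161], [85, 41, 207], [85, 40, 213], [85, 41, 213], [85, 40, 212], [85, 39, 208], [85, 40, 180], [90, 23, 99], [96, 13, 98], [103, 13, 133]]
slide [473.2 349.9] [77.2 37.3] 12.4 [239.83561644 255.68493151]
ledge [ 476.8 -198.5] [30.2 61.8] 20.0 [437.3015873  254.01587302]
ledge [ 469.  -103.2] [74.3 22.3] 19.9 [402.98333333 257.73333333]
ledge [ 512.3 -178.8] [27.1 27. ] 89.6 [429.17241379 241.20689655]
ledge [ 546.7 -173.1] [29.  61.7] 20.0 [427.14516129 228.22580645]
ledge [ 547.2 -253.9] [80.6 19.7] 19.7 [455.3968254  227.44444444]
imager [ 512.2 -182.7] [164.6 194.2] 19.8 [428.06355932 241.05084746]
slide [0.47158215 0.34464764 0.03      ] 1.0838165
imL [ 0.54531694 -0.19119909  0.03      ] 1.0224195
imR [ 0.47068914 -0.21739981  0.03      ] 1.011979
bench [0.34546849 0.17664231 0.03      ] 1.1077406
```

View pics/crop1.png

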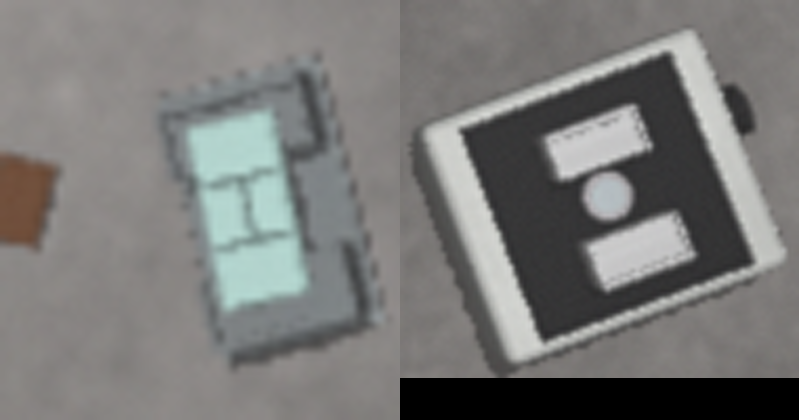

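The crop confirms it: a clear slide, 77x37 mm as measured, with an H. Nest ledge spacing measures 74.4 mm against 74 expected. Next I'll look at the nest from the wrist camera, then the slide.

```bash
python3 - <<'E'
from h import *
def look(tag,pos,yaw):
    r.reach(pos,down(np.radians(yaw)));r.hold(.2)
    s=r.read_state();p,d=optics.get_image("wrist");p=p[:,:,::-1].copy()
    cv2.imwrite(f"pics/{tag}.png",p);np.savez(tag,d=d,pos=s["eef_pos"],q=s["eef_rot"])
    print(tag,s["time_s"],np.round(s["eef_pos"],4),np.round(s["joint_positions"],2));return p
a=look("w_nest",[.5118,-.1858,.26],20)
b=look("w_slide",[.473,.350,.20],12.4)
cv2.imwrite("pics/w12.png",cv2.resize(np.vstack([a,b]),None,fx=.75,fy=.75,interpolation=cv2.INTER_AREA))
E
```

```text
w_nest 1.7583 [ 0.5114 -0.1867  0.26  ] [-0.49  0.37  1.46 -0.    1.3   0.73]
w_slide 3.9583 [0.4735 0.3493 0.2001] [ 0.51  0.5   1.43 -0.    1.21  1.86]
```

View pics/w12.png

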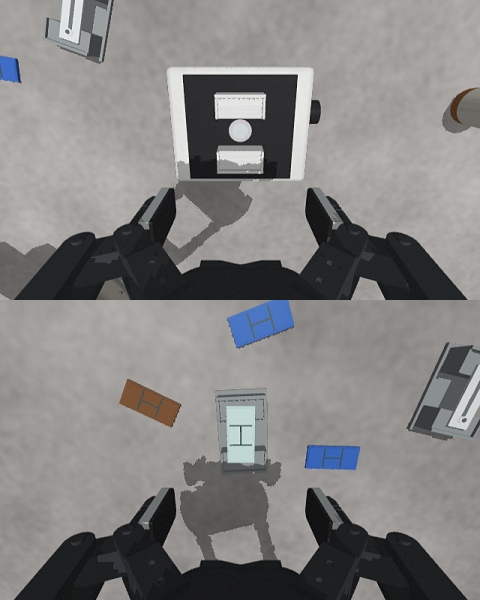

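The wrist view shows the nest ledges at about (320,141) and (320,212) in full-resolution pixels, and the H slide at about (320,179). Between the fingers there are only the stand's open sides. Next I'll measure both.

```bash
cat >> h.py <<'E'
def rects(tag,mask,z,amin=200):
    n=np.load(tag+".npz");out=[]
    for c in cv2.findContours(mask.astype(np.uint8),0,1)[0]:
        if cv2.contourArea(c)<amin: continue
        W=ray("wrist",c[:,0,:],z,(n["pos"],n["q"]))[:,:2].astype(np.float32)
        rr=cv2.minAreaRect(W*1000);print(tag,z,np.round(rr[0],1),np.round(rr[1],1),round(rr[2],1),c[:,0].mean(0).round())
E
python3 - <<'E'
from h import *
a=cv2.cvtColor(cv2.imread("pics/w_nest.png"),cv2.COLOR_BGR2HSV);b=cv2.cvtColor(cv2.imread("pics/w_slide.png"),cv2.COLOR_BGR2HSV)
m=np.zeros(a.shape[:2],bool);m[105:236,255:385]=1
rects("w_nest",m&(a[:,:,2]>130),.094)
rects("w_nest",m&(a[:,:,2]>60),.094)
m=np.zeros(a.shape[:2],bool);m[110:235,280:365]=1
s=m&(b[:,:,0]>70)&(b[:,:,0]<95)&(b[:,:,1]>22)
rects("w_slide",s&(b[:,:,2]>120),.0346)
st=m&(b[:,:,2]>0)
dn=np.load("w_slide.npz")["d"];print(dn[179,320],dn[130,320])
print(b[179,295:350:3].tolist())
E
```

```text
w_nest 0.094 [ 479.2 -198.4] [40.1 62.5] 19.2 [320. 212.]
w_nest 0.094 [ 517.2 -184.8] [28.9 29.1] 19.9 [320. 174.]
w_nest 0.094 [ 546.9 -173.8] [32.5 63.2] 19.9 [320. 140.]
w_nest 0.094 [ 478.8 -198.3] [40.1 63.3] 19.9 [320. 213.]
w_nest 0.094 [ 532.3 -178.9] [63.4 63.7] 19.9 [320. 150.]
w_slide 0.0346 [473.2 348.5] [76.6 36.1] 12.7 [321. 178.]
0.2927135 0.27597135
[[94, 12, 148], [95, 10, 147], [98, 7, 143], [83, 27, 211], [83, 27, 217], [83, 27, 216], [85, 27, 215], [83, 26, 216], [82, 25, 233], [83, 30, 205], [83, 26, 216], [82, 27, 216], [83, 27, 216], [83, 27, 216], [84, 25, 213], [98, 7, 137], [95, 10, 149], [95, 10, 147], [100, 10, 148]]
```

Both views agree to within about 1.5 mm. Now the grasp.

```bash
python3 - <<'E'
from h import *
q=down(np.radians(12.6));print(r.tip_extent)
command_gripper(.056,25)
print(r.move_straight([.4732,.3489,.08],q,.15), r.move_straight([.4732,.3489,.0380],None,.06,max_force=8))
print(r.read_state()["eef_pos"],r.tip_extent)
p,d=optics.get_image("wrist");a=p[:,:,::-1].copy()
command_gripper(.030,25)
s=r.read_state();print(s["grip_width"],s["grip_force"],s["contact_force"],s["eef_pos"],s["time_s"])
p,d=optics.get_image("wrist");b=p[:,:,::-1].copy()
cv2.imwrite("pics/grasp.png",np.vstack([a[120:400,120:520],b[120:400,120:520]]))
E
```

```text
0.025
False False
[0.47342631 0.34901062 0.03814798] 0.025
0.035026969468318535 24.994810223579407 [-0.5260319  -0.30555738  3.56680956] [0.47344206 0.34901993 0.03853403] 6.575
```

View pics/grasp.png

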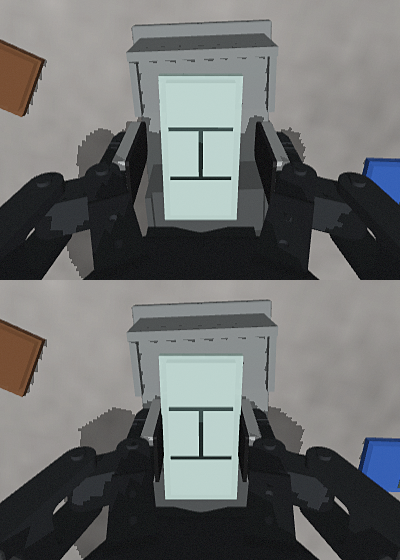

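The slide is gripped on its long edges at the H's middle: width 35 mm, 25 N. Next I'll lift it and measure it in the hand.

```bash
python3 - <<'E'
from h import *
r.move_straight([.4732,.3489,.20],None,.12)
s=r.read_state();print(s["grip_width"],s["contact_force"],s["time_s"])
p,d=optics.get_image("wrist");a=p[:,:,::-1].copy()
cv2.imwrite("pics/lift.png",a)
np.savez("w_lift",d=d,pos=s["eef_pos"],q=s["eef_rot"]);print(s["eef_pos"])
b=cv2.cvtColor(a,cv2.COLOR_BGR2HSV)
m=(b[:,:,0]>70)&(b[:,:,0]<95)&(b[:,:,1]>22)&(b[:,:,2]>110)
rects("w_lift",m,s["eef_pos"][2]-.0385+.0346)
r.reach([.5118,-.186,.20],down(np.radians(20)));r.hold(.2)
s=r.read_state();print(s["grip_width"],s["eef_pos"],s["time_s"])
p,d=optics.get_image("wrist");cv2.imwrite("pics/over.png",p[:,:,::-1])
np.savez("w_over",d=d,pos=s["eef_pos"],q=s["eef_rot"])
b=cv2.cvtColor(p[:,:,::-1].copy(),cv2.COLOR_BGR2HSV)
m=(b[:,:,0]>70)&(b[:,:,0]<95)&(b[:,:,1]>22)&(b[:,:,2]>110)
rects("w_over",m,s["eef_pos"][2]-.0385+.0346)
E
```

```text
0.03542397514043774 [ 0.03449816 -0.00346597 -0.53237465] 8.125
[0.47287931 0.34869353 0.19917568]
w_lift 0.19527567787388933 [473.6 348.2] [77.2 36. ] 12.6 [321. 264.]
0.035351592214764145 [ 0.51205979 -0.18533947  0.19999384] 10.3167
w_over 0.1960938368343252 [ 513.  -185.4] [76.5 36. ] 20.1 [320. 264.]
```

View pics/over.png

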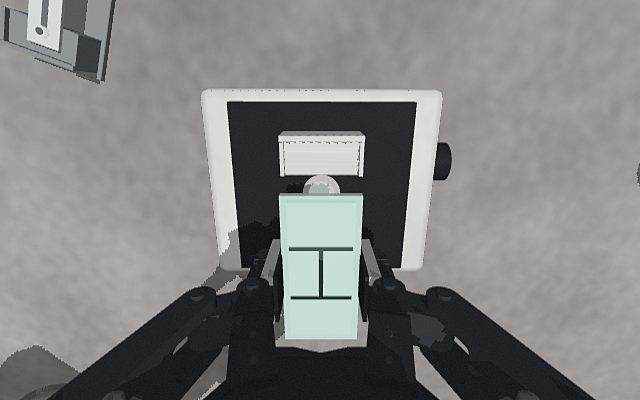

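The slide is level in the grip and its axis lines up with the nest, 0.9 mm ahead of the TCP. I'll lower it under a force guard.

```bash
python3 - <<'E'
from h import *
q=down(np.radians(20))
x,y=.5111,-.1863
r.move_straight([x,y,.125],q,.1);r.move_straight([x,y,.109],None,.04)
r.hold(.2)
s=r.read_state();print(s["eef_pos"],s["contact_force"],s["grip_width"])
print(r.move_straight([x,y,.1005],None,.012,max_force=3))
s=r.read_state();print(s["eef_pos"],s["contact_force"],s["grip_width"],s["time_s"])
np.savez("w_seat",pos=s["eef_pos"],q=s["eef_rot"])
p,d=optics.get_image("wrist");cv2.imwrite("pics/seat.png",p[:,:,::-1])
E
```

```text
[ 0.51123867 -0.18635731  0.10918631] [ 0.01505131  0.11757163 -1.23914631] 0.03550913806226473
True
[ 0.51106718 -0.18628329  0.10251448] [-0.98253756  0.16885725  4.61531541] 0.03506351855911864 12.5667
```

View pics/seat.png

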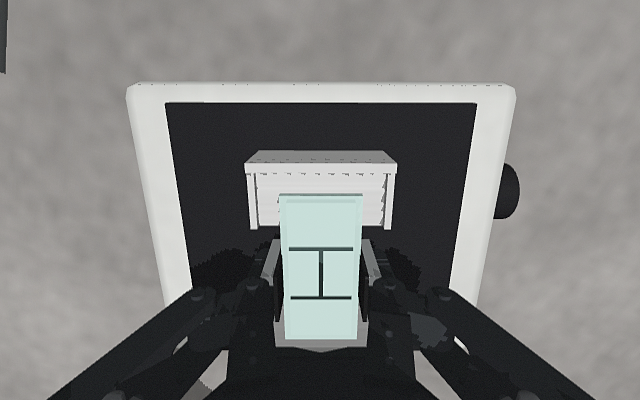

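Contact came at exactly the expected height (TCP 0.1025), with the slide centred between the side lips (columns 279–362 within 251–391). I'll release and check.

```bash
python3 - <<'E'
from h import *
command_gripper(.050)
r.hold(.2)
x,y=.5111,-.1863
r.move_straight([x,y,.15],None,.06);r.move_straight([x,y,.27],None,.15);r.hold(.2)
s=r.read_state();p,d=optics.get_image("wrist");a=p[:,:,::-1].copy();cv2.imwrite("pics/done.png",a)
np.savez("w_done",d=d,pos=s["eef_pos"],q=s["eef_rot"]);print(s["time_s"],s["contact_force"])
b=cv2.cvtColor(a,cv2.COLOR_BGR2HSV)
m=(b[:,:,0]>70)&(b[:,:,0]<95)&(b[:,:,1]>22)&(b[:,:,2]>110)
rects("w_done",m,.0986)
cv2.imwrite("pics/donec.png",cv2.resize(a[80:280,200:440],None,fx=2.5,fy=2.5))
E
```

```text
15.2083 [ 0.74441741  0.23891372 -0.10292874]
w_done 0.0986 [ 510.9 -186.4] [75.5 36. ] 21.1 [321. 176.]
```

View pics/donec.png

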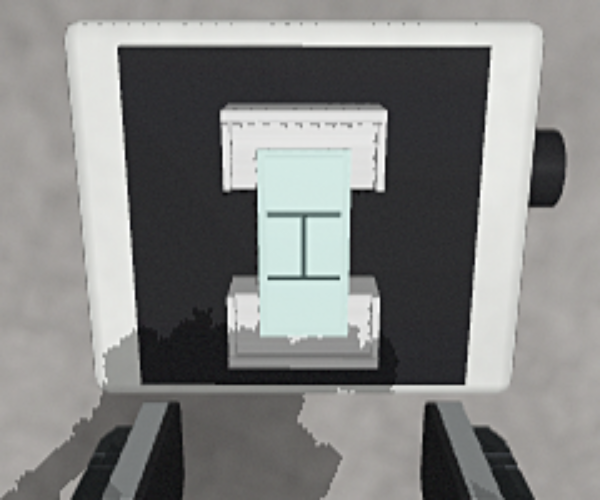

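The slide lies flat on both ledges, within about 1 mm of the nest centre and about 1° of its axis, and the gripper is clear. Handing in.

```bash
python3 -c "
from workcell import r
print(r.finish_job())"
```

```text
the job is handed in; nothing more can be done
None
```

The counting slide is in the imager nest, flat on both ledges and centred to about 1 mm; I lowered it in by its long edges, left the channel slide and flask alone, and handed the job in at about 15 s (no verdict returned).

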